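Catch a hammer-head stud in the bench strut

TASK

Fit the loose hammer-head stud into the slotted strut, about the middle of the empty stretch between the stud already fitted and the angle bracket: lower its head through the slot with the head lengthways, turn it a quarter turn clockwise (seen from above) so that the head lies across under the lips, then tug it upwards, gently, with about 12 N, until you feel the head catch the lips, keep that pull for a moment, and let it back down and leave it standing there. Work by feel and never force it against the strut; leave the round-headed look-alike on the mat alone.

Things in the scene. Friction and masses are not known exactly. Their poses are not given: they have to be found in the camera images.
- stud_grip (a point): Centre of the grip of the loose hammer-head stud standing on the cork mat. The grip is a black bar 30 mm (y) x 10 mm (x) x 46 mm high (z up), lengthways over the head: pinch it across its 10 mm. This point is half-way up the bar, 23 mm above the collar's top, 27 mm above its underside, 47 mm above the underside of the head. Looks the same after a half turn.
- stud: The same stud, about 160 g; origin under the middle of the head. Steel head 34 (y) x 16 (x) x 8 mm, neck 16 mm diameter, 12 mm long, collar 30 mm diameter, 4 mm thick. Two opposite head corners are cut off: in the strut it turns clockwise (from above) until the walls stop it at roughly 90 to 100 degrees; anticlockwise it jams near 50.
- slot_mid (a point): Middle of the empty stretch of slot, 45 mm above the bench; y along the slot, x across, z up. The strut sits loosely aligned on shims: the top of its lips is an unknown 0 to 10 mm ABOVE this point and its centre line up to 2.5 mm to either side in x: feel for them. Slot 18 mm wide (1 mm spare each side). Collar on the lips, the head's top is 8 mm under them: turned, it lifts 8 mm, then catches.
- strut: Slotted metal strut fixed to the bench, 260 (y) x 41.4 (x) x 41 mm; origin on the bench under its middle. Lips 4 mm thick; inside 36.4 mm wide, 38.5 mm deep from the top. 105 mm out toward +y a like stud is fitted (50 mm tall above the lips); a 35 mm high angle bracket covers 90 to 126 mm toward -y. Rigid: over 30 N from the stud (14 N on either lip in the tug) is forcing it; tug with 12 N net of its weight.
- roundstud_grip (a point): Centre of the grip of the look-alike on the same mat: same bar grip, neck and collar, but a round disc head 34 mm in diameter that does not fit the slot. Leave it alone. Which of the two stands at which end of the mat varies; they stand about 110 mm apart.
Things that resemble listed ones, but are neither listed nor needed, are in the scene too. What is shaped like the stud but blue or pink is not meant.

How it is judged:
By the outcome, as a careful person would: the job done as asked, in the order asked, and still so for the second after the job is handed in, with the robot touching nothing.
It also fails if it takes over 64 s, if anything falls off the work surface, if the arm or the gripper's body presses on something with over 40 N, if the wrist force passes 120 N, or if a joint passes its speed limit or range.

ROBOT

A 6-joint arm with a two-finger parallel gripper is mounted at the origin on the work surface. World frame = base frame: x ahead of the robot, y to its left, z up, the work surface at z = 0. Lengths are in m, angles in degrees, forces in N, time in s.
With the tool pointing down it reaches from about 0.4 to 0.825 m from the base axis. Payload 7 kg.
Tool frame: the origin (TCP) lies at the very end of the fingers, on their centre line; the grasp point (between the pads) lies 19 mm behind it; z points along the fingers, y is the line along which they close (so a half turn about z gives the same grasp; the last joint's range is limited). The gripper opens to 88 mm and grips with 3 to 60 N. Pads are 19 mm wide; open, the fingers measure 130 mm over their backs; the gripper's body (78 mm by 193 mm) begins 47 mm behind the grasp point.
Start: joints at [-48.237, 20.546, 0.682, 0, -70.136, -16.507], TCP at [0.288, -0.61, 0.227] pointing down, gripper open.
Joint ranges: [-176.03, 176.03], [-82.01, 121.73], [-58.28, 71.71], [-173.87, 95.51], [-174.79, -0.11], [-173.66, 173.66]. Speed limits (degrees/s): [136.94, 136.94, 172.46, 180, 180, 180].

INTERFACE

Orientations are given as [roll, pitch, yaw] about the fixed x, y, z axes, in that order (R = Rz(yaw) Ry(pitch) Rx(roll)).
In Python, from plant import ctrl gives the robot as it stands.
- The arm moves only by the tool carry_out, never from a script. Its argument "deltas" is a list that holds one entry, the list of rows, each a list of 5 numbers: the shift along the tool's x, y, z scaled (see below), then the turn about the tool's z scaled (see below), then the opening, from -1 (shut) to 1 (fully open). A call has 1 to 5 rows; each row is the pose to reach, as a shift and turn from the pose commanded when the call began, along the tool's axes at that moment, turning the shorter way round; what a row does not reach only later rows make up. The controller multiplies each number of a shift by 20 cm and each number of a turn by 2 pi rad. A row lasts 1/10 s, in which the tool goes at most 50 mm and 8.59 degrees, less where a joint would pass 70% of its speed; a pose out of reach is approached as far as the arm can. A call with a number of a shift or a turn outside -1 to 1 is refused whole. A call with a gripper value outside its range is refused whole. The fingers move at their own pace and stop on an object; the grip force is fixed at half the most. Time passes only in rows, so rows that repeat a pose let the fingers close. It gives the time, the measured TCP pose, the force, the opening and the grip force at its end, in the units of the state.
- ctrl.get_obs(): the state, without advancing time (a new reading comes with each control period).
- ctrl.snapshot(name): name is "scene" or "top" or "wrist"; returns a dict with "color" (420x560x3 uint8, red, green, blue), "camera_matrix" (3x3 intrinsics, pixels), "k1" (the pictures are not rectified: a ray, as slopes to the right and down, at radius r is drawn at 1 + k1 r^2 times it, then the intrinsics apply), "R" (3x3) and "t" (3): a world point X has camera coordinates R X + t. Camera axes: x right, y down, z forward; pixel columns grow to the right and rows downward; lengths in m; the calibration is good to about 2 mm. A picture is of the moment at which its call begins. There is no depth.
- ctrl.close_job(): hands the job in; it is judged then, once.
Trained networks look in a picture, given as the dict that the camera call returned (one of the last four; its "shot" number tells which), for a name from the list of things; names that differ only in an ending like _2 or _b are one class to them, and where a whole thing is asked for, a point or a joint stands for the part that bears it (a point fixed in the world has none). Each returns a list of dicts, best first, with "p" (0 to 1); they miss things now and then, are a little off and sometimes report something else, mostly with a low value. They report only what shows in the picture. A call takes as long as a camera call. They do not tell look-alikes from the thing itself.
- ctrl.search_frame(picture, name): "centre" ([column, row] in pixels, amid what is visible of it).
- ctrl.silhouettes(picture, name): "mask" (420x560 bool, what is visible of it) and "centre" ([column, row] in pixels, amid what is visible of it).
- ctrl.spot_point(picture, name): "centre" ([column, row] in pixels: a listed point, or the origin of a listed thing).
The state is a dict: "clock": time; "joint_pos": joint angles; "qvel": joint speeds; "tau": joint torques, N m; "tool_pos": TCP position; "orientation": TCP orientation; "force": force on the tool from outside, world axes, zero at the start; "moment": the same for the moment, N m; "opening": finger opening in m; "gripper_force": force on a finger pad.
Only numpy, scipy, OpenCV 4.12 (cv2) and the standard library are available. Lean on these libraries where they do the work, as an engineer would, in place of code of your own. Each camera call takes 0.05 s, during which the arm holds its last target. There are 200 camera calls.

## Working session

There is one attempt and no reset: what is moved stays moved. The work goes in short steps, Python scripts to look and compute and a tool call to move; the robot and the scene stay as the last step left them, time stands still between calls to the robot, and variables do not carry over. Pictures are saved under pics/ and viewed, at most 10 in all, crops included, and the job is handed in when it is done.

Besides the shell and the picture viewer there is one more tool, called after "Request:" by a JSON object that holds its "api" and its "payload", one argument or row to a line. carry_out: Moves the arm, as the interface text tells. Its arguments: {"type":"object","properties":{"deltas":{"type":"array"}},"required":["deltas"]}

```bash
mkdir -p pics; ls; cat > h.py <<'E'
import numpy as np, cv2
from plant import ctrl
def ray(p,uv):
    K=p["camera_matrix"];k1=p["k1"]
    d=np.array([(uv[0]-K[0][2])/K[0][0],(uv[1]-K[1][2])/K[1][1]]);s=d.copy()
    for _ in range(20): s=d/(1+k1*(s@s))
    R=np.array(p["R"]);t=np.array(p["t"])
    return -R.T@t, R.T@np.array([s[0],s[1],1])
def atz(p,uv,z):
    c,d=ray(p,uv); return c+d*(z-c[2])/d[2]
def proj(p,X):
    K=p["camera_matrix"];c=np.array(p["R"])@X+p["t"];s=c[:2]/c[2];s=s*(1+p["k1"]*(s@s))
    return np.array([K[0][0]*s[0]+K[0][2],K[1][1]*s[1]+K[1][2]])
def tri(rs):
    A=0;b=0
    for c,d in rs:
        d=d/np.linalg.norm(d);P=np.eye(3)-np.outer(d,d);A=A+P;b=b+P@c
    return np.linalg.solve(A,b)
E
python3 - <<'E'
from h import *
o=ctrl.get_obs();print(o)
for n in("scene","top"):
    p=ctrl.snapshot(n);cv2.imwrite(f"pics/{n}0.png",p["color"][:,:,::-1])
    print(n,"cam",-np.array(p["R"]).T@p["t"])
    for k,z in(("stud_grip",.047),("roundstud_grip",.047),("slot_mid",.045),("strut",0)):
        for r in ctrl.spot_point(p,k)[:4]: print(k,round(r["p"],2),np.round(r["centre"],1),np.round(atz(p,r["centre"],z),4))
E
```

```text
pics
{'clock': 0.0, 'joint_pos': array([-4.82387436e+01,  2.05906324e+01,  6.34130375e-01, -2.00390371e-02,
       -7.01350106e+01, -1.65067066e+01]), 'qvel': array([-0.00837343, -0.06119675,  0.05528578, -0.06163696, -0.07663799,
        0.0907494 ]), 'tau': array([-7.88811303e-04, -5.82711804e+01,  2.93048912e+01,  6.99688956e+00,
        6.85538747e-03, -1.83685670e-04]), 'tool_pos': array([ 0.28775178, -0.61006022,  0.2256347 ]), 'orientation': array([ 1.79906906e+02, -7.94212879e-03, -1.54752268e+02]), 'force': array([-0.34183538, -0.13895063,  0.30173408]), 'moment': array([-0.02071233, -0.03621513,  0.02433901]), 'gripper_force': 0.0, 'opening': 0.0876922138133445}
scene cam [ 0.90919836 -0.51751235  0.6603905 ]
stud_grip 0.92 [262.2 191.5] [0.507  0.0428 0.047 ]
stud_grip 0.84 [304.7 215.3] [0.6075 0.0277 0.047 ]
stud_grip 0.54 [363.2 196.5] [0.6765 0.1256 0.047 ]
roundstud_grip 0.79 [326.1 132. ] [0.5206 0.2741 0.047 ]
slot_mid 0.64 [209.9 308.5] [ 0.5824 -0.2161  0.045 ]
strut 0.66 [213.4 324.7] [ 0.5818 -0.2154 -0.    ]
top cam [0.43325133 0.0144487  0.90354632]
stud_grip 0.84 [253.4 184.7] [0.6116 0.0306 0.047 ]
stud_grip 0.73 [243.2 249.3] [0.5013 0.0465 0.047 ]
stud_grip 0.52 [176.1 220.1] [0.5496 0.1606 0.047 ]
stud_grip 0.52 [202.3 148.8] [0.6743 0.1197 0.047 ]
roundstud_grip 0.63 [111.8 236.8] [0.5203 0.2688 0.047 ]
roundstud_grip 0.42 [399.5 207.9] [ 0.5734 -0.2189  0.047 ]
slot_mid 0.69 [402.4 208.2] [ 0.5733 -0.2244  0.045 ]
slot_mid 0.18 [181.7 219.2] [0.5515 0.1515 0.045 ]
strut 0.87 [394.9 204.9] [ 0.5865 -0.2235  0.    ]
```

View pics/scene0.png

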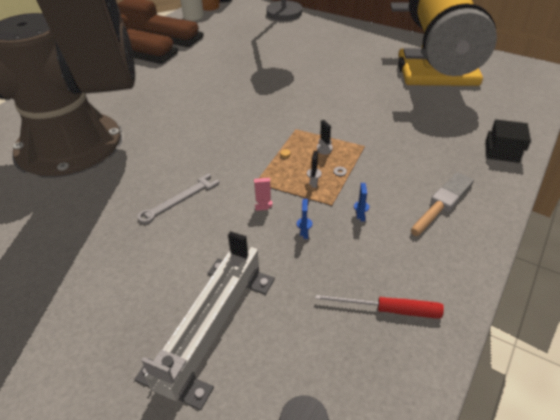

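View pics/top0.png

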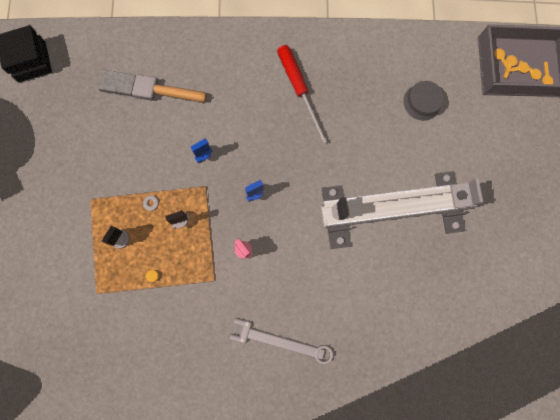

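The two candidates are the black-gripped studs on the mat: A at top (176,219) / scene (314,163), and B at top (113,238) / scene (325,135). The blue and pink ones are excluded, and so is the fitted stud at top (341,208). I'll enlarge both candidates to see which head is round.

```bash
python3 - <<'E'
from h import *
a=cv2.imread("pics/scene0.png")[110:195,270:370];b=cv2.imread("pics/top0.png")[195:270,95:200]
a=cv2.resize(a,(400,340),interpolation=cv2.INTER_CUBIC);b=cv2.resize(b,(400,286),interpolation=cv2.INTER_CUBIC)
c=np.zeros((340,800,3),np.uint8);c[:,:400]=a;c[:286,400:]=b
cv2.imwrite("pics/crop0.png",c)
ps=[ctrl.snapshot("scene"),ctrl.snapshot("top")]
for p in ps:
  for k in ("stud","stud_grip"):
    for r in ctrl.silhouettes(p,k)[:7]:
        m=r["mask"].astype(np.uint8);print(k,round(r["p"],2),np.round(r["centre"],1),m.sum(),cv2.minAreaRect(cv2.findNonZero(m)))
for uv in((314,163),(325,135)): print(atz(ps[0],uv,.047+.003))
for uv in((176,219),(113,238)): print(atz(ps[1],uv,.07))
print(tri([ray(ps[0],(314,163)),ray(ps[1],(176,219))]),tri([ray(ps[0],(325,135)),ray(ps[1],(113,238))]))
E
```

```text
stud 0.72 [259.2 194.3] 485 ((262.02459716796875, 193.2705078125), (31.325366973876953, 16.6585750579834), 84.80557250976562)
stud 0.67 [315.1 173.3] 276 ((313.0, 168.0), (36.0, 12.0), 90.0)
stud 0.65 [365.7 202.4] 365 ((361.0, 201.0), (38.0, 14.0), 90.0)
stud 0.62 [304.3 222.8] 320 ((304.8752136230469, 218.72830200195312), (15.019104957580566, 37.73707962036133), 14.620874404907227)
stud_grip 0.87 [312.6 173.6] 276 ((314.0, 168.0), (36.0, 12.0), 90.0)
stud_grip 0.72 [304.8 223.1] 280 ((303.5, 218.0), (38.0, 13.0), 90.0)
stud_grip 0.68 [362.4 204.5] 383 ((361.0, 201.0), (38.0, 14.0), 90.0)
stud_grip 0.63 [259.8 196.1] 529 ((262.4955139160156, 193.45281982421875), (31.998071670532227, 17.681896209716797), 84.5596694946289)
stud 0.69 [244.2 248.2] 271 ((243.5, 248.0), (18.0, 17.0), 90.0)
stud 0.62 [202.2 149.1] 332 ((200.9000244140625, 150.8000030517578), (19.230182647705078, 19.677398681640625), 63.43495178222656)
stud 0.56 [178.8 217.8] 264 ((177.0, 218.5), (15.0, 22.0), 90.0)
stud 0.52 [252.3 191.1] 287 ((253.5, 190.0), (20.0, 17.0), 90.0)
stud_grip 0.74 [178.4 219.3] 298 ((177.81036376953125, 219.27586364746094), (16.71257972717285, 22.840526580810547), 68.19859313964844)
stud_grip 0.72 [202.5 150.3] 307 ((201.2000274658203, 150.40000915527344), (18.782970428466797, 17.88854217529297), 63.43495178222656)
stud_grip 0.66 [244.4 246.2] 262 ((243.0, 249.0), (18.0, 16.0), 90.0)
stud_grip 0.59 [253.  187.2] 278 ((254.0, 190.0), (20.0, 16.0), 90.0)
[0.55154402 0.1636351  0.05      ]
[0.52567246 0.25924042 0.05      ]
[0.54833774 0.15691157 0.07      ]
[0.51597396 0.25987285 0.07      ]
[0.55179284 0.16076536 0.05171437] [0.51968729 0.26896644 0.04157602]
```

View pics/crop0.png

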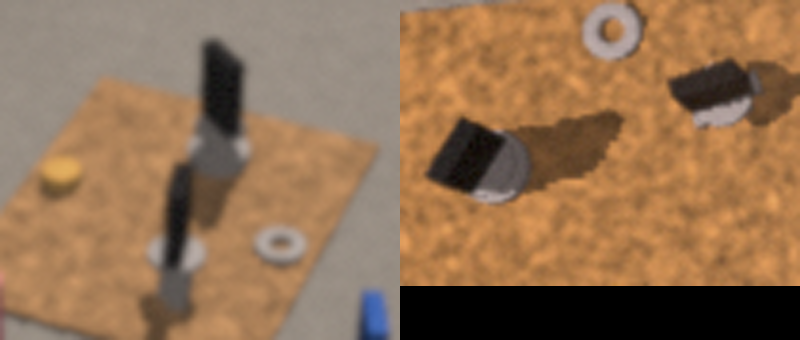

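The crop shows A at crop (180,240) left and (715,95) right. A narrow head shows under its collar, with a head end sticking out along the grip at (755,80). B, at (215,100) left and (480,160) right, shows a broad round base. So A fits the description, and I'll confirm it with the wrist camera as I approach.

Request:
{"api": "carry_out", "payload": {
  "deltas": [
    [[-0.14,0.146,0,0,1],[-0.28,0.292,0,0,1],[-0.42,0.438,0,0,1],[-0.56,0.584,0,0,1],[-0.7,0.73,0,0,1]]
  ]
}}

```text
clock: 1.3
tool_pos: [0.3526, -0.4173, 0.2267]
orientation: [-180.0, 0.0, -154.8]
force: [0.6, -0.1, 0.5]
opening: 0.0876
gripper_force: 0.0
```

Request:
{"api": "carry_out", "payload": {
  "deltas": [
    [[-0.14,0.146,0,0,1],[-0.28,0.292,0,0,1],[-0.42,0.438,0,0,1],[-0.56,0.584,0,0,1],[-0.7,0.73,0,0,1]]
  ]
}}

```text
clock: 1.8
tool_pos: [0.4169, -0.2254, 0.227]
orientation: [-180.0, 0.0, -154.7]
force: [0.3, 0.1, -0.1]
opening: 0.088
gripper_force: 0.0
```

Request:
{"api": "carry_out", "payload": {
  "deltas": [
    [[-0.14,0.146,0,0,1],[-0.28,0.292,0,0,1],[-0.42,0.438,0,0,1],[-0.56,0.584,0,0,1],[-0.7,0.73,0,0,1]]
  ]
}}

```text
clock: 2.3
tool_pos: [0.4813, -0.0334, 0.227]
orientation: [-180.0, 0.1, -154.7]
force: [1.0, 0.9, 1.4]
opening: 0.088
gripper_force: 0.0
```

Request:
{"api": "carry_out", "payload": {
  "deltas": [
    [[0,0,0,-0.022,1],[0,0,0,-0.044,1],[0,0,0,-0.066,1],[0,0,0,-0.088,1],[0,0,0,-0.11,1]]
  ]
}}

```text
clock: 2.8
tool_pos: [0.481, -0.0351, 0.2267]
orientation: [-180.0, 0.0, -114.8]
force: [-0.4, -0.6, -0.7]
opening: 0.0875
gripper_force: 0.0
```

Request:
{"api": "carry_out", "payload": {
  "deltas": [
    [[0,0,0,-0.022,1],[0,0,0,-0.044,1],[0,0,0,-0.066,1],[0,0,0,-0.088,1],[0,0,0,-0.12,1]]
  ]
}}

```text
clock: 3.3
tool_pos: [0.4809, -0.0352, 0.2267]
orientation: [-180.0, -0.0, -74.5]
force: [0.2, -0.4, -0.5]
opening: 0.0876
gripper_force: 0.0
```

```bash
python3 - <<'E'
from h import *
o=ctrl.get_obs();print(o["clock"],o["tool_pos"],o["orientation"])
p=ctrl.snapshot("wrist");cv2.imwrite("pics/w1.png",p["color"][:,:,::-1])
print("cam",-np.array(p["R"]).T@p["t"],p["R"])
for r in ctrl.spot_point(p,"stud_grip")[:4]: print(round(r["p"],2),np.round(r["centre"],1),np.round(atz(p,r["centre"],.05),4))
print(proj(p,np.array([.5515,.1605,.05])),proj(p,np.array([.52,.267,.05])))
E
```

```text
3.3 [ 0.48092931 -0.03515394  0.22674551] [-1.79978665e+02 -1.08659745e-04 -7.45389174e+01]
cam [ 0.49964323 -0.10124295  0.38494318] [[-0.96425207 -0.26498475 -0.0010112 ]
 [-0.25637989  0.9319616   0.25635312]
 [-0.06698727  0.24744828 -0.96658267]]
0.76 [239.5 253.2] [0.5038 0.0452 0.05  ]
0.7 [164.3 341. ] [0.5557 0.1605 0.05  ]
0.6 [135.2 212.7] [0.608  0.0313 0.05  ]
[168.34944754 341.94612563] [177.89996207 429.46493387]
```

View pics/w1.png

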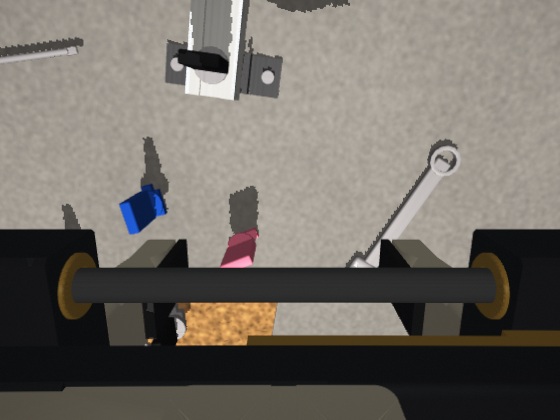

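The wrist view shows the fitted stud at (205,62) and blue and pink decoys at (140,210) and (240,250). The mat is hidden behind the gripper because the camera looks toward tool +x. I'll move past the mat to see both studs.

Request:
{"api": "carry_out", "payload": {
  "deltas": [
    [[-0.19,-0.06,0,0,1],[-0.38,-0.12,0,0,1],[-0.57,-0.18,0,0,1],[-0.76,-0.24,0,0,1],[-0.95,-0.3,0,0,1]]
  ]
}}

```text
clock: 3.9
tool_pos: [0.4891, 0.1655, 0.2269]
orientation: [-180.0, 0.0, -75.2]
force: [0.8, -0.4, 0.0]
opening: 0.0875
gripper_force: 0.0
```

Request:
{"api": "carry_out", "payload": {
  "deltas": [
    [[-0.19,-0.06,0,0,1],[-0.38,-0.12,0,0,1],[-0.57,-0.18,0,0,1],[-0.76,-0.24,0,0,1],[-0.95,-0.3,0,0,1]]
  ]
}}

```text
clock: 4.4
tool_pos: [0.4974, 0.3647, 0.2267]
orientation: [-180.0, 0.0, -75.2]
force: [0.3, 0.3, 0.1]
opening: 0.0876
gripper_force: 0.0
```

Request:
{"api": "carry_out", "payload": {
  "deltas": [
    [[0,0,0,0,1],[0,0,0,0,1]]
  ]
}}

```text
clock: 4.6
tool_pos: [0.4972, 0.3637, 0.2259]
orientation: [179.9, -0.0, -75.0]
force: [-0.1, -0.6, -1.1]
opening: 0.0874
gripper_force: 0.0
```

```bash
python3 - <<'E'
from h import *
o=ctrl.get_obs();print(o["clock"],o["tool_pos"],o["orientation"])
p=ctrl.snapshot("wrist");cv2.imwrite("pics/w2.png",p["color"][:,:,::-1])
import pickle;pickle.dump({k:p[k] for k in p},open("w2.pkl","wb"))
for r in ctrl.spot_point(p,"stud_grip")[:4]: print(round(r["p"],2),np.round(r["centre"],1),np.round(atz(p,r["centre"],.05),4))
print(proj(p,np.array([.5515,.1605,.05])),proj(p,np.array([.52,.267,.05])))
E
```

```text
4.6 [0.49722449 0.36372001 0.22587155] [ 1.79943925e+02 -4.08686350e-02 -7.50067262e+01]
[283.79713265 -87.68592514] [287.35385108  66.48708433]
```

View pics/w2.png

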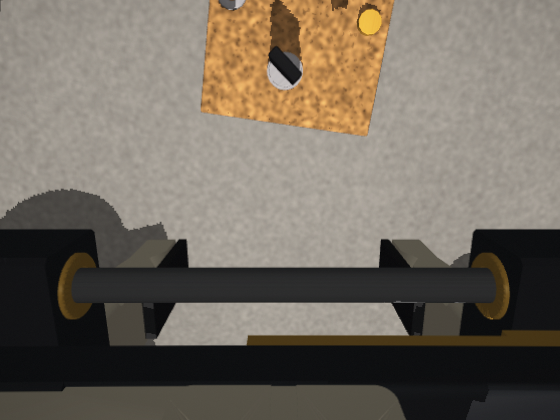

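B at (285,68) shows an all-round disc under the collar, so it is the look-alike. I'll move back so that A comes into view.

Request:
{"api": "carry_out", "payload": {
  "deltas": [
    [[0.15,0,0,0,1],[0.3,0,0,0,1],[0.45,0,0,0,1],[0.6,0,0,0,1],[0.75,0,0,0,1]]
  ]
}}

```text
clock: 5.2
tool_pos: [0.5368, 0.2158, 0.2272]
orientation: [-180.0, 0.0, -75.0]
force: [0.6, -0.2, 0.6]
opening: 0.0878
gripper_force: 0.0
```

Request:
{"api": "carry_out", "payload": {
  "deltas": [
    [[0,0,0,0,1],[0,0,0,0,1]]
  ]
}}

```text
clock: 5.4
tool_pos: [0.5369, 0.2167, 0.2272]
orientation: [-179.9, 0.0, -75.1]
force: [-0.1, 0.2, 0.1]
opening: 0.088
gripper_force: 0.0
```

```bash
python3 - <<'E'
from h import *
import pickle
o=ctrl.get_obs();print(o["clock"],o["tool_pos"],o["orientation"])
p=ctrl.snapshot("wrist")
u=proj(p,np.array([.5515,.1605,.05])).astype(int);print(u)
def crop(p,u): 
    x=int(np.clip(u[0]-50,0,460));y=int(np.clip(u[1]-55,0,310));print(x,y);return cv2.resize(p["color"][y:y+110,x:x+100,::-1],(400,440),interpolation=cv2.INTER_CUBIC)
q=pickle.load(open("w2.pkl","rb"))
cv2.imwrite("pics/crop1.png",np.hstack([crop(p,u),crop(q,(285,68))]))
for f in (ctrl.spot_point,ctrl.silhouettes):
  for r in f(p,"stud_grip")[:4]: print(round(r["p"],2),np.round(r["centre"],1),np.round(atz(p,r["centre"],.05),4), cv2.minAreaRect(cv2.findNonZero(r["mask"].astype(np.uint8))) if "mask" in r else "")
pickle.dump(dict(p),open("w3.pkl","wb"))
E
```

```text
5.4 [0.53687792 0.21673112 0.22718608] [-1.79947404e+02  2.88394639e-02 -7.50769708e+01]
[284 116]
234 61
235 13
0.85 [152.7  32.7] [0.6749 0.1234 0.05  ] 
0.82 [281.8 117.4] [0.5536 0.1622 0.05  ] 
0.77 [362.6   8.8] [0.5117 0.0616 0.05  ] ((367.5, 12.0), (24.0, 41.0), 90.0)
0.76 [281.7 115.2] [0.5542 0.1604 0.05  ] ((280.8382263183594, 115.6029281616211), (32.58473205566406, 34.471214294433594), 30.963754653930664)
0.64 [153.4  32.3] [0.6744 0.123  0.05  ] ((155.07296752929688, 34.506446838378906), (66.69139862060547, 34.197357177734375), 31.607501983642578)
```

View pics/crop1.png

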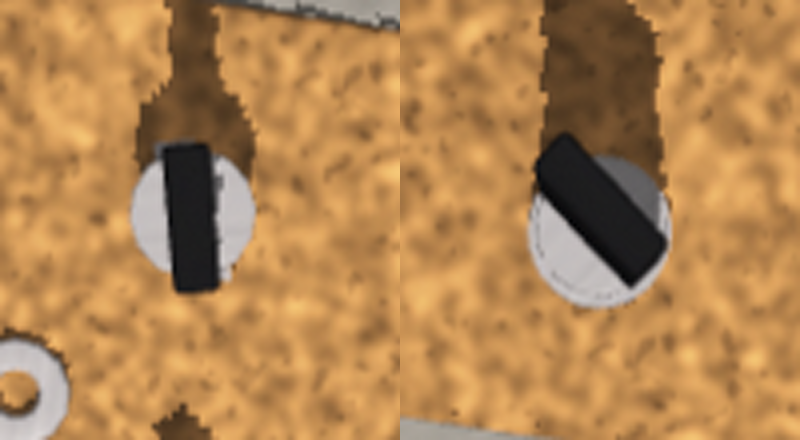

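A (left, crop (190,215)) shows only a round collar with narrow head ends peeking out along the grip. B (right, (600,215)) has a disc wider than its collar. A is the hammer-head stud.

```bash
cat >> h.py <<'E'
def delta(frm,to):
    # poses (x,y,z,yaw) -> normalised tool deltas
    a=np.radians(frm[3]);d=np.array(to[:3])-frm[:3]
    return np.round([(d[0]*np.cos(a)+d[1]*np.sin(a))/.2,(d[0]*np.sin(a)-d[1]*np.cos(a))/.2,-d[2]/.2,-(to[3]-frm[3])/360],4)
E
python3 - <<'E'
from h import *
import pickle
p=pickle.load(open("w3.pkl","rb"))
f=lambda c:(np.array(c)/4+[234,61])
e=[atz(p,f(c),.073) for c in((187,145),(197,291.5))];d=e[0]-e[1]
print(np.linalg.norm(d),np.degrees(np.arctan2(d[1],d[0])),(e[0]+e[1])/2)
# w/ collar centre
print(atz(p,f((193,212)),.027))
c=(e[0]+e[1])/2;yaw=np.degrees(np.arctan2(d[1],d[0]))
o=ctrl.get_obs();fr=[*o["tool_pos"],o["orientation"][2]]
print(fr,delta(fr,(c[0],c[1],.11,yaw)),delta(fr,(c[0],c[1],.033,yaw)))
E
```

```text
0.029307712699757738 -71.21377761953849 [0.55388713 0.16007051 0.073     ]
[0.55394291 0.15985869 0.027     ]
[np.float64(0.5366455242337327), np.float64(0.2184277704243665), np.float64(0.22680476153798046), np.float64(-74.89372286199989)] [ 0.3042 -0.0072  0.584  -0.0102] [ 0.3042 -0.0072  0.969  -0.0102]
```

Request:
{"api": "carry_out", "payload": {
  "deltas": [
    [[0.1,-0.002,0.15,-0.005,1],[0.2,-0.004,0.3,-0.0102,1],[0.306,-0.006,0.45,-0.0102,1],[0.306,-0.006,0.6,-0.0102,1],[0.306,-0.006,0.6,-0.0102,1]]
  ]
}}

```text
clock: 6.05
tool_pos: [0.5513, 0.1582, 0.1026]
orientation: [179.6, -0.1, -71.3]
force: [0.1, -0.1, -0.4]
opening: 0.0876
gripper_force: 0.0
```

Request:
{"api": "carry_out", "payload": {
  "deltas": [
    [[0,0,0.08,0,1],[0,0,0.17,0,1],[0,0,0.26,0,1],[0,0,0.34,0,1],[0,0,0.37,0,1]]
  ]
}}

```text
clock: 6.55
tool_pos: [0.5539, 0.1604, 0.0326]
orientation: [180.0, -0.0, -71.1]
force: [-0.1, 0.4, -1.3]
opening: 0.0877
gripper_force: 0.0
```

Request:
{"api": "carry_out", "payload": {
  "deltas": [
    [[0,0,0,0,-0.5],[0,0,0,0,-1],[0,0,0,0,-1],[0,0,0,0,-1],[0,0,0,0,-1]]
  ]
}}

```text
clock: 7.05
tool_pos: [0.5541, 0.1596, 0.0331]
orientation: [-180.0, 0.0, -71.2]
force: [-0.5, 0.9, 0.0]
opening: 0.0532
gripper_force: 0.0
```

Request:
{"api": "carry_out", "payload": {
  "deltas": [
    [[0,0,0,0,-1],[0,0,0,0,-1],[0,0,0,0,-1]]
  ]
}}

```text
clock: 7.35
tool_pos: [0.5539, 0.1594, 0.0326]
orientation: [180.0, -0.0, -71.2]
force: [0.1, 0.2, -0.4]
opening: 0.0292
gripper_force: 0.0
```

Request:
{"api": "carry_out", "payload": {
  "deltas": [
    [[0,0,0,0,-1],[0,0,0,0,-1],[0,0,0,0,-1],[0,0,0,0,-1],[0,0,0,0,-1]]
  ]
}}

```text
clock: 7.85
tool_pos: [0.5539, 0.1594, 0.0325]
orientation: [180.0, -0.0, -71.2]
force: [1.0, 0.4, 0.2]
opening: 0.0098
gripper_force: 30.0
```

Request:
{"api": "carry_out", "payload": {
  "deltas": [
    [[0,0,-0.05,0,-1],[0,0,-0.15,0,-1],[0,0,-0.3,0,-1],[0,0,-0.45,0,-1],[0,0,-0.6,0,-1]]
  ]
}}

```text
clock: 8.35
tool_pos: [0.5535, 0.1593, 0.1542]
orientation: [180.0, 0.0, -71.2]
force: [1.3, 1.0, -1.7]
opening: 0.0098
gripper_force: 30.0
```

Request:
{"api": "carry_out", "payload": {
  "deltas": [
    [[0,0,0,0,-1],[0,0,0,0,-1],[0,0,0,0,-1]]
  ]
}}

```text
clock: 8.65
tool_pos: [0.553, 0.1591, 0.1518]
orientation: [179.9, 0.0, -71.2]
force: [0.5, -0.7, -1.7]
opening: 0.0103
gripper_force: 30.0
```

```bash
python3 - <<'E'
from h import *
o=ctrl.get_obs();print(o["tool_pos"],o["orientation"],o["force"],o["moment"],o["opening"],o["gripper_force"])
p=ctrl.snapshot("top")
m=None
for k in("strut",):
  for r in ctrl.silhouettes(p,k)[:2]:
    m=r["mask"].astype(np.uint8);print(round(r["p"],2),m.sum(),cv2.minAreaRect(cv2.findNonZero(m)))
b=cv2.resize(p["color"][165:255,310:490,::-1],(800,400),interpolation=cv2.INTER_CUBIC)
cv2.imwrite("pics/strut.png",b)
E
```

```text
[0.55304597 0.15905542 0.15176766] [ 1.79906375e+02  6.36277290e-04 -7.12167846e+01] [ 0.46650457 -0.70683815 -1.71714297] [-0.04181203  0.15603283 -0.01319787] 0.01033062366388484 29.997805953025818
0.75 5866 ((401.6846618652344, 208.4769287109375), (63.87788772583008, 161.24514770507812), 82.87498474121094)
```

View pics/strut.png

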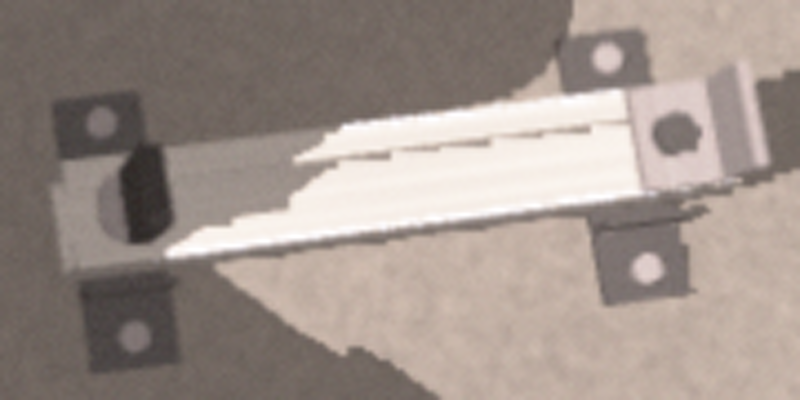

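The stud is held (opening 10 mm, weight about 1.6 N). The crop shows the strut from the fitted stud at (145,195) to the bracket at (680,130), partly in the arm's shadow. I'll go above the strut and measure it with the wrist camera.

Request:
{"api": "carry_out", "payload": {
  "deltas": [
    [[0.1,0.024,-0.06,0,-1],[0.25,0.06,-0.142,0,-1],[0.4,0.097,-0.142,0,-1],[0.56,0.136,-0.142,0,-1],[0.7,0.17,-0.142,0,-1]]
  ]
}}

```text
clock: 9.25
tool_pos: [0.5663, 0.0145, 0.1801]
orientation: [179.9, 0.0, -71.2]
force: [0.2, -0.0, -2.7]
opening: 0.0099
gripper_force: 30.0
```

Request:
{"api": "carry_out", "payload": {
  "deltas": [
    [[0.15,0.036,-0.07,0.01,-1],[0.3,0.073,-0.142,0.02,-1],[0.45,0.11,-0.142,0.03,-1],[0.6,0.146,-0.142,0.037,-1],[0.7,0.17,-0.142,0.037,-1]]
  ]
}}

```text
clock: 9.75
tool_pos: [0.5792, -0.1294, 0.2083]
orientation: [179.9, -0.0, -84.7]
force: [0.2, -0.6, -0.9]
opening: 0.0101
gripper_force: 30.0
```

Request:
{"api": "carry_out", "payload": {
  "deltas": [
    [[0,0,0,0,-1],[0,0,0,0,-1],[0,0,0,0,-1]]
  ]
}}

```text
clock: 10.05
tool_pos: [0.5796, -0.127, 0.2088]
orientation: [179.9, 0.0, -84.5]
force: [0.5, 0.0, -1.4]
opening: 0.0097
gripper_force: 30.0
```

```bash
python3 - <<'E'
from h import *
import pickle
o=ctrl.get_obs();print(o["clock"],o["tool_pos"],o["orientation"],o["force"],o["moment"])
p=ctrl.snapshot("wrist");pickle.dump(dict(p),open("w4.pkl","wb"));cv2.imwrite("pics/w4.png",p["color"][:,:,::-1])
for k,z in(("slot_mid",.045),("strut",0)):
  for r in ctrl.spot_point(p,k)[:3]: print(k,round(r["p"],2),np.round(r["centre"],1),np.round(atz(p,r["centre"],z),4))
E
```

```text
10.05 [ 0.57956457 -0.12697707  0.20876705] [ 1.79942755e+02  1.01302520e-02 -8.44947654e+01] [ 4.99344312e-01  7.77652686e-04 -1.39411568e+00] [ 0.05954605  0.12123729 -0.00454772]
slot_mid 0.71 [296.4  72.4] [ 0.5781 -0.2209  0.045 ]
strut 0.92 [292.6  79.2] [ 0.5799 -0.2182  0.    ]
```

View pics/w4.png

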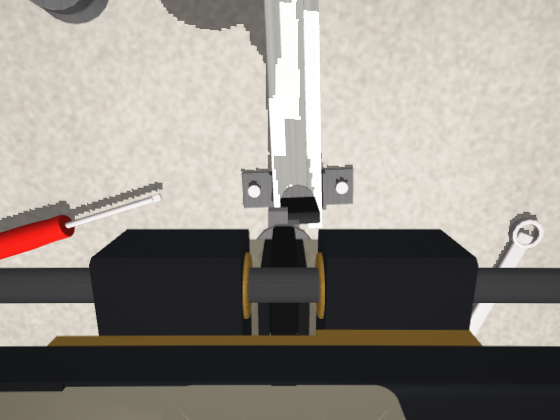

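```bash
python3 - <<'E'
from h import *
import pickle
p=pickle.load(open("w4.pkl","rb"))
g=p["color"].mean(2)
for v in (5,20,35,50,65,80,95,110,125,140,155): print(v,' '.join(f"{int(x)}" for x in g[v-2:v+3,258:332].mean(0)[::1]))
q=ctrl.snapshot("top");
for r in ctrl.spot_point(q,"slot_mid")[:2]: print(r["p"],r["centre"],atz(q,r["centre"],.045))
q=ctrl.snapshot("scene")
for r in ctrl.spot_point(q,"slot_mid")[:2]: print(r["p"],r["centre"],atz(q,r["centre"],.045))
E
```

```text
5 105 105 103 101 101 106 137 175 178 182 184 185 181 177 173 170 170 170 171 173 175 221 253 253 253 253 253 253 254 254 254 253 253 252 252 252 252 251 175 176 176 177 179 179 177 169 174 177 181 184 185 180 176 173 169 169 169 170 173 174 183 202 203 204 204 205 204 204 202 201 199 199 200 202
20 109 109 110 110 109 108 117 150 175 178 183 185 185 181 176 172 171 171 171 172 173 191 240 253 253 253 253 253 254 254 254 254 253 252 252 252 252 252 237 237 210 177 179 179 176 197 253 253 253 254 254 254 253 253 252 252 252 254 255 255 255 203 204 205 204 204 205 206 209 211 212 213 213 215
35 111 111 111 110 109 107 106 122 162 176 179 183 185 184 180 175 171 171 171 172 174 175 209 250 253 253 253 253 253 254 254 254 253 253 252 252 252 253 253 251 177 178 179 179 179 199 247 253 253 254 254 254 254 253 252 252 252 253 255 255 255 236 210 209 206 205 204 202 202 203 205 207 209 211
50 138 109 109 108 107 107 107 109 131 173 175 180 184 185 183 179 174 172 171 172 173 174 184 232 253 253 253 253 253 253 254 254 254 253 253 252 253 253 253 251 177 177 178 180 180 185 227 253 253 254 2
[... 1665 characters left out ...]
54 254 254 254 254 254 254 254 254 253 217 177 177 177 174 176 179 181 180 178 174 176 177 179 179 179 178 178 179 179 179 223 254 254 254 254 254 254 254 254 254 254 254 255 255 253 217 219 221 223 223 221 219 217 216 216 217
155 217 218 219 219 219 218 218 218 220 211 153 147 114 207 254 254 214 223 223 223 223 221 221 222 223 223 223 221 178 177 178 176 174 177 179 179 178 175 175 176 179 179 180 178 177 179 180 175 188 235 254 254 254 254 254 254 254 254 254 254 255 255 254 149 224 223 222 221 221 222 222 221 219 218
0.87 [398.8, 204.8] [ 0.57910854 -0.21839877  0.045     ]
0.33 [392.4, 206.0] [ 0.57694048 -0.20724093  0.045     ]
0.89 [206.1, 306.8] [ 0.57552986 -0.21657906  0.045     ]
```

```bash
python3 - <<'E'
from h import *
import pickle
p=pickle.load(open("w4.pkl","rb"))
R={5:(264.3,318.5),20:(265.3,318.8),35:(266.1,319.3),50:(266.8,319.5),65:(267.5,319.8),80:(268.2,320),95:(268.8,320.3),110:(268.8,320.4),125:(269.5,320.6),140:(270.4,320.9),155:(271,320.9)}
for z in(.045,.05,.055):
    C=[];W=[]
    for v,(a,b) in R.items():
        A=atz(p,(a+.0,v),z);B=atz(p,(b,v),z);C.append((A+B)/2);W.append(np.linalg.norm(A-B))
    C=np.array(C);k=np.polyfit(C[:,1],C[:,0],1);print(z,k,"yaw t",-np.degrees(np.arctan(k[0])),np.polyval(k,-.219),np.mean(W),np.std(C[:,0]-np.polyval(k,C[:,1])),C[0,1],C[-1,1])
print(-np.array(p["R"]).T@p["t"])
E
```

```text
0.045 [-0.13323022  0.55096969] yaw t 7.588838495837801 0.5801471039084692 0.04293937596336614 0.00014447317891618018 -0.27017756081576183 -0.15343302199098668
0.05 [-0.13323022  0.55112137] yaw t 7.588838495837796 0.5802987919886814 0.04227248121607405 0.00014222935487401666 -0.2690138978377412 -0.15408252741540646
0.055 [-0.13323022  0.55127306] yaw t 7.588838495837916 0.5804504800688935 0.04160558646878194 0.0001399855308317996 -0.2678502348597206 -0.15473203283982626
[ 0.58675    -0.19525275  0.36693518]
```

Request:
{"api": "carry_out", "payload": {
  "deltas": [
    [[0.12,0.01,0,-0.003,-1],[0.25,0.02,0,-0.0058,-1],[0.38,0.033,0,-0.0058,-1],[0.458,0.04,0.05,-0.0058,-1],[0.458,0.04,0.15,-0.0058,-1]]
  ]
}}

```text
clock: 10.9
tool_pos: [0.5814, -0.2214, 0.18]
orientation: [-179.8, -0.1, -82.5]
force: [0.5, 0.2, -2.3]
opening: 0.0096
gripper_force: 30.0
```

Request:
{"api": "carry_out", "payload": {
  "deltas": [
    [[0,0,0.12,0,-1],[0,0,0.24,0,-1],[0,0,0.36,0,-1],[0,0,0.43,0,-1],[0,0,0.44,0,-1]]
  ]
}}

```text
clock: 11.4
tool_pos: [0.5792, -0.2192, 0.0891]
orientation: [179.8, 0.1, -82.4]
force: [0.3, 0.5, -2.2]
opening: 0.0099
gripper_force: 30.0
```

Request:
{"api": "carry_out", "payload": {
  "deltas": [
    [[0,0,0,0,-1],[0,0,0,0,-1],[0,0,0,0,-1]]
  ]
}}

```text
clock: 11.7
tool_pos: [0.5814, -0.2195, 0.0926]
orientation: [-179.9, -0.0, -82.4]
force: [-0.6, 0.1, -1.9]
opening: 0.0097
gripper_force: 30.0
```

```bash
cat > s.py <<'E'
from h import *
o=ctrl.get_obs();print(round(o["clock"],2),np.round(o["tool_pos"],4),np.round(o["orientation"],2),"F",np.round(o["force"],2),"M",np.round(o["moment"],3),o["opening"])
E
python3 s.py; python3 - <<'E'
from h import *
p=ctrl.snapshot("scene");u=proj(p,np.array([.58,-.219,.06])).astype(int);print(u)
cv2.imwrite("pics/ins.png",cv2.resize(p["color"][u[1]-100:u[1]+60,u[0]-100:u[0]+100,::-1],(800,600),interpolation=cv2.INTER_CUBIC))
E
```

```text
11.7 [ 0.5814 -0.2195  0.0926] [-1.7988e+02 -3.0000e-02 -8.2420e+01] F [-0.64  0.06 -1.88] M [0.004 0.104 0.023] 0.009701108625868635
[206 303]
```

View pics/ins.png

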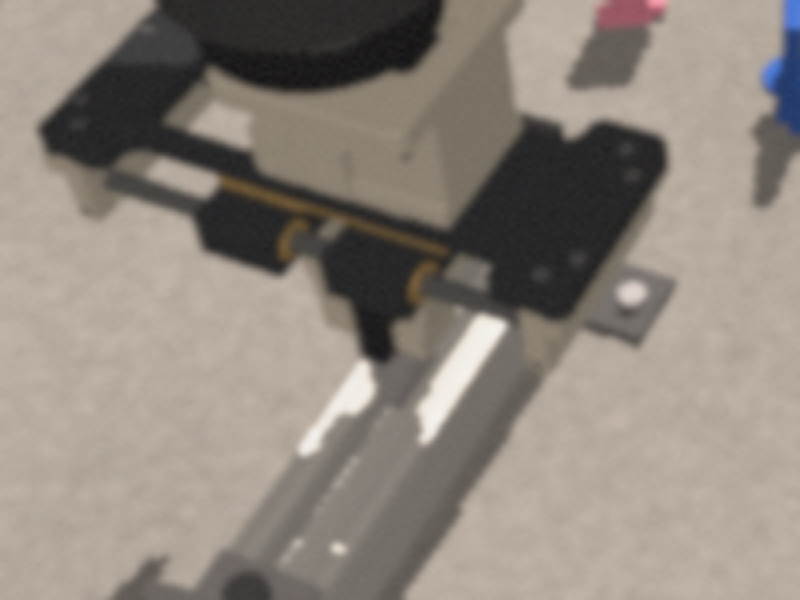

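The picture shows the stud hanging over the slot, in line with it at (385,350). Now I'll lower it by feel.

Request:
{"api": "carry_out", "payload": {
  "deltas": [
    [[0,0,0.01,0,-1],[0,0,0.02,0,-1],[0,0,0.025,0,-1]]
  ]
}}

```text
clock: 12.05
tool_pos: [0.5804, -0.2194, 0.0862]
orientation: [180.0, 0.0, -82.4]
force: [0.7, -0.4, -2.0]
opening: 0.0098
gripper_force: 30.0
```

Request:
{"api": "carry_out", "payload": {
  "deltas": [
    [[0,0,0.005,0,-1],[0,0,0.01,0,-1]]
  ]
}}

```text
clock: 12.25
tool_pos: [0.5805, -0.2195, 0.0842]
orientation: [180.0, 0.0, -82.4]
force: [-0.7, 0.4, -2.5]
opening: 0.0103
gripper_force: 30.0
```

Commanded height is about 85 mm.

Request:
{"api": "carry_out", "payload": {
  "deltas": [
    [[0,0,0.005,0,-1],[0,0,0.01,0,-1]]
  ]
}}

```text
clock: 12.45
tool_pos: [0.5805, -0.2195, 0.0822]
orientation: [180.0, 0.0, -82.4]
force: [-0.1, 0.3, -3.3]
opening: 0.0094
gripper_force: 30.0
```

Request:
{"api": "carry_out", "payload": {
  "deltas": [
    [[0,0,0.005,0,-1],[0,0,0.01,0,-1]]
  ]
}}

```text
clock: 12.65
tool_pos: [0.5806, -0.2195, 0.0803]
orientation: [-180.0, 0.0, -82.4]
force: [0.5, -1.2, -2.8]
opening: 0.0098
gripper_force: 30.0
```

Request:
{"api": "carry_out", "payload": {
  "deltas": [
    [[0,0,0.005,0,-1],[0,0,0.01,0,-1]]
  ]
}}

```text
clock: 12.85
tool_pos: [0.5805, -0.2195, 0.0783]
orientation: [180.0, 0.0, -82.4]
force: [-1.0, 0.4, -2.6]
opening: 0.0102
gripper_force: 30.0
```

Request:
{"api": "carry_out", "payload": {
  "deltas": [
    [[0,0,0.005,0,-1],[0,0,0.01,0,-1]]
  ]
}}

```text
clock: 13.05
tool_pos: [0.5806, -0.2195, 0.0763]
orientation: [-180.0, -0.0, -82.4]
force: [-0.1, 0.5, -2.1]
opening: 0.0099
gripper_force: 30.0
```

Request:
{"api": "carry_out", "payload": {
  "deltas": [
    [[0,0,0.005,0,-1],[0,0,0.01,0,-1]]
  ]
}}

```text
clock: 13.25
tool_pos: [0.5806, -0.2195, 0.0743]
orientation: [-180.0, 0.0, -82.4]
force: [0.2, 0.5, -1.8]
opening: 0.0097
gripper_force: 30.0
```

Request:
{"api": "carry_out", "payload": {
  "deltas": [
    [[0,0,0.005,0,-1],[0,0,0.01,0,-1]]
  ]
}}

```text
clock: 13.45
tool_pos: [0.5805, -0.2195, 0.0723]
orientation: [180.0, -0.0, -82.4]
force: [0.1, -0.3, -3.1]
opening: 0.0098
gripper_force: 30.0
```

Request:
{"api": "carry_out", "payload": {
  "deltas": [
    [[0,0,0.005,0,-1],[0,0,0.01,0,-1],[0,0,0.015,0,-1]]
  ]
}}

```text
clock: 13.75
tool_pos: [0.5806, -0.2195, 0.0693]
orientation: [-180.0, -0.0, -82.4]
force: [0.5, -0.7, -2.6]
opening: 0.0099
gripper_force: 30.0
```

```bash
python3 s.py
```

```text
13.75 [ 0.5806 -0.2195  0.0693] [-180.     -0.    -82.43] F [ 0.54 -0.74 -2.63] M [0.048 0.11  0.022] 0.0099153470564831
```

Request:
{"api": "carry_out", "payload": {
  "deltas": [
    [[0,0,0.005,0,-1],[0,0,0.01,0,-1]]
  ]
}}

```text
clock: 13.95
tool_pos: [0.5805, -0.2195, 0.0673]
orientation: [180.0, 0.0, -82.4]
force: [-0.2, -0.8, -2.7]
opening: 0.0101
gripper_force: 30.0
```

Request:
{"api": "carry_out", "payload": {
  "deltas": [
    [[0,0,0.005,0,-1],[0,0,0.01,0,-1]]
  ]
}}

```text
clock: 14.15
tool_pos: [0.5806, -0.2195, 0.0653]
orientation: [-180.0, -0.0, -82.4]
force: [0.0, 0.2, -1.9]
opening: 0.0103
gripper_force: 30.0
```

Request:
{"api": "carry_out", "payload": {
  "deltas": [
    [[0,0,0.005,0,-1],[0,0,0.01,0,-1]]
  ]
}}

```text
clock: 14.35
tool_pos: [0.5806, -0.2195, 0.0633]
orientation: [-180.0, 0.0, -82.4]
force: [0.4, -0.1, -1.7]
opening: 0.0098
gripper_force: 30.0
```

Request:
{"api": "carry_out", "payload": {
  "deltas": [
    [[0,0,0.005,0,-1],[0,0,0.01,0,-1]]
  ]
}}

```text
clock: 14.55
tool_pos: [0.5806, -0.2195, 0.0622]
orientation: [-180.0, -0.0, -82.4]
force: [-4.5, 2.9, 13.6]
opening: 0.01
gripper_force: 30.0
```

The collar touches the lips at TCP z of about 62.5 mm, so the lips are at about 52 mm, within the expected range. I'll lift 4 mm and feel for the slot walls sideways.

Request:
{"api": "carry_out", "payload": {
  "deltas": [
    [[0,0,-0.01,0,-1],[0,0,-0.02,0,-1],[0,0,-0.02,0,-1],[0,0,-0.02,0,-1]]
  ]
}}

```text
clock: 14.95
tool_pos: [0.5805, -0.2195, 0.0653]
orientation: [180.0, 0.0, -82.4]
force: [0.1, -0.1, -1.9]
opening: 0.0101
gripper_force: 30.0
```

```bash
python3 s.py
```

```text
14.95 [ 0.5805 -0.2195  0.0653] [180.     0.   -82.43] F [ 0.08 -0.08 -1.88] M [-0.048  0.065 -0.01 ] 0.010084751962220041
```

Request:
{"api": "carry_out", "payload": {
  "deltas": [
    [[0,0.0025,0,0,-1],[0,0.0025,0,0,-1]]
  ]
}}

```text
clock: 15.15
tool_pos: [0.5799, -0.2196, 0.0652]
orientation: [180.0, 0.0, -82.4]
force: [-0.1, -0.2, -1.5]
opening: 0.0101
gripper_force: 30.0
```

```bash
python3 s.py
```

```text
15.15 [ 0.5799 -0.2196  0.0652] [ 1.7998e+02  1.0000e-02 -8.2430e+01] F [-0.08 -0.17 -1.49] M [-0.013  0.071  0.001] 0.010112727220853424
```

Request:
{"api": "carry_out", "payload": {
  "deltas": [
    [[0,0.002,0,0,-1],[0,0.002,0,0,-1]]
  ]
}}

```text
clock: 15.35
tool_pos: [0.5796, -0.2196, 0.0653]
orientation: [180.0, 0.0, -82.4]
force: [-0.3, -0.2, -1.8]
opening: 0.0098
gripper_force: 30.0
```

Request:
{"api": "carry_out", "payload": {
  "deltas": [
    [[0,0.0025,0,0,-1],[0,0.0025,0,0,-1]]
  ]
}}

```text
clock: 15.55
tool_pos: [0.5792, -0.2197, 0.0654]
orientation: [-180.0, -0.0, -82.4]
force: [-0.2, 0.2, -2.2]
opening: 0.0098
gripper_force: 30.0
```

Request:
{"api": "carry_out", "payload": {
  "deltas": [
    [[0,0.0025,0,0,-1],[0,0.0025,0,0,-1]]
  ]
}}

```text
clock: 15.75
tool_pos: [0.5791, -0.2197, 0.0655]
orientation: [-180.0, -0.0, -82.4]
force: [2.0, 0.8, -3.1]
opening: 0.0096
gripper_force: 30.0
```

Request:
{"api": "carry_out", "payload": {
  "deltas": [
    [[0,-0.005,0,0,-1],[0,-0.01,0,0,-1],[0,-0.012,0,0,-1],[0,-0.012,0,0,-1]]
  ]
}}

```text
clock: 16.15
tool_pos: [0.581, -0.2194, 0.0653]
orientation: [180.0, 0.0, -82.4]
force: [-0.1, -0.4, -2.4]
opening: 0.0097
gripper_force: 30.0
```

```bash
python3 s.py
```

```text
16.15 [ 0.581  -0.2194  0.0653] [179.99   0.   -82.43] F [-0.13 -0.39 -2.41] M [-0.005  0.033  0.004] 0.00971710466545995
```

Request:
{"api": "carry_out", "payload": {
  "deltas": [
    [[0,-0.0025,0,0,-1],[0,-0.0025,0,0,-1]]
  ]
}}

```text
clock: 16.35
tool_pos: [0.5814, -0.2194, 0.0653]
orientation: [180.0, 0.0, -82.4]
force: [-0.1, 0.2, -1.9]
opening: 0.0097
gripper_force: 30.0
```

```bash
python3 s.py
```

```text
16.35 [ 0.5814 -0.2194  0.0653] [179.98   0.   -82.43] F [-0.09  0.22 -1.88] M [-0.044  0.246 -0.021] 0.009712553102108175
```

Walls found at x ≈ 579.2 and 581.4 mm, so the centre is at 580.3 mm. I'll centre there and turn clockwise in stages, watching the forces.

Request:
{"api": "carry_out", "payload": {
  "deltas": [
    [[0,0.003,0,0,-1],[0,0.0055,0,0,-1]]
  ]
}}

```text
clock: 16.55
tool_pos: [0.5804, -0.2195, 0.0653]
orientation: [-180.0, 0.0, -82.4]
force: [-0.5, -0.9, -2.9]
opening: 0.0098
gripper_force: 30.0
```

Request:
{"api": "carry_out", "payload": {
  "deltas": [
    [[0,0,0,0.0139,-1],[0,0,0,0.0278,-1],[0,0,0,0.0417,-1],[0,0,0,0.0556,-1],[0,0,0,0.0694,-1]]
  ]
}}

```text
clock: 17.05
tool_pos: [0.5804, -0.2195, 0.0654]
orientation: [-180.0, 0.0, -107.6]
force: [0.6, -0.2, -2.2]
opening: 0.01
gripper_force: 30.0
```

```bash
python3 s.py
```

```text
17.05 [ 0.5804 -0.2195  0.0654] [-179.99    0.   -107.62] F [ 0.59 -0.22 -2.25] M [ 0.014  0.106 -0.029] 0.00998907319760536
```

Request:
{"api": "carry_out", "payload": {
  "deltas": [
    [[0,0,0,0.0139,-1],[0,0,0,0.0278,-1],[0,0,0,0.0417,-1],[0,0,0,0.0556,-1],[0,0,0,0.0694,-1]]
  ]
}}

```text
clock: 17.55
tool_pos: [0.5804, -0.2195, 0.0654]
orientation: [-180.0, 0.0, -132.6]
force: [0.4, -0.4, -2.8]
opening: 0.01
gripper_force: 30.0
```

```bash
python3 s.py
```

```text
17.55 [ 0.5804 -0.2195  0.0654] [-179.99    0.   -132.6 ] F [ 0.37 -0.37 -2.77] M [ 0.032  0.067 -0.018] 0.009959218463054604
```

Request:
{"api": "carry_out", "payload": {
  "deltas": [
    [[0,0,0,0.0139,-1],[0,0,0,0.0278,-1],[0,0,0,0.0417,-1],[0,0,0,0.0556,-1]]
  ]
}}

```text
clock: 17.95
tool_pos: [0.5805, -0.2195, 0.0654]
orientation: [-180.0, 0.0, -152.6]
force: [0.2, 0.3, -1.9]
opening: 0.0101
gripper_force: 30.0
```

```bash
python3 s.py
```

```text
17.95 [ 0.5805 -0.2195  0.0654] [-1.8000e+02  1.0000e-02 -1.5262e+02] F [ 0.21  0.3  -1.9 ] M [ 0.028  0.019 -0.034] 0.010079516570906362
```

Request:
{"api": "carry_out", "payload": {
  "deltas": [
    [[0,0,0,0.0139,-1],[0,0,0,0.0278,-1],[0,0,0,0.036,-1]]
  ]
}}

```text
clock: 18.25
tool_pos: [0.5804, -0.2195, 0.0654]
orientation: [-180.0, 0.0, -165.6]
force: [0.1, -0.4, -2.1]
opening: 0.0098
gripper_force: 30.0
```

```bash
python3 s.py
```

```text
18.25 [ 0.5804 -0.2195  0.0654] [-1.8000e+02  1.0000e-02 -1.6557e+02] F [ 0.08 -0.4  -2.09] M [-0.041 -0.023  0.026] 0.009829397713203144
```

Request:
{"api": "carry_out", "payload": {
  "deltas": [
    [[0,0,0,0.007,-1],[0,0,0,0.014,-1],[0,0,0,0.019,-1],[0,0,0,0.019,-1]]
  ]
}}

```text
clock: 18.65
tool_pos: [0.5804, -0.2195, 0.0654]
orientation: [-180.0, 0.0, -172.2]
force: [0.1, -0.2, -2.0]
opening: 0.01
gripper_force: 30.0
```

```bash
python3 s.py
```

```text
18.65 [ 0.5804 -0.2195  0.0654] [-1.8000e+02  1.0000e-02 -1.7224e+02] F [ 0.13 -0.21 -1.99] M [-0.052 -0.026  0.057] 0.009958655145845645
```

Turned the quarter turn with no resistance. Now I'll lift toward the catch.

Request:
{"api": "carry_out", "payload": {
  "deltas": [
    [[0,0,-0.005,0,-1],[0,0,-0.01,0,-1],[0,0,-0.015,0,-1],[0,0,-0.0175,0,-1]]
  ]
}}

```text
clock: 19.05
tool_pos: [0.5805, -0.2195, 0.0691]
orientation: [-180.0, 0.0, -172.2]
force: [-0.4, -0.2, -2.3]
opening: 0.0098
gripper_force: 30.0
```

Request:
{"api": "carry_out", "payload": {
  "deltas": [
    [[0,0,-0.002,0,-1],[0,0,-0.002,0,-1]]
  ]
}}

```text
clock: 19.25
tool_pos: [0.5805, -0.2195, 0.0693]
orientation: [180.0, 0.0, -172.2]
force: [0.3, -0.6, -2.5]
opening: 0.0099
gripper_force: 30.0
```

Request:
{"api": "carry_out", "payload": {
  "deltas": [
    [[0,0,-0.002,0,-1],[0,0,-0.002,0,-1]]
  ]
}}

```text
clock: 19.45
tool_pos: [0.5804, -0.2195, 0.0697]
orientation: [-180.0, -0.0, -172.2]
force: [-0.8, 0.4, -2.5]
opening: 0.0098
gripper_force: 30.0
```

Request:
{"api": "carry_out", "payload": {
  "deltas": [
    [[0,0,-0.002,0,-1],[0,0,-0.002,0,-1]]
  ]
}}

```text
clock: 19.65
tool_pos: [0.5805, -0.2195, 0.0701]
orientation: [-180.0, 0.0, -172.2]
force: [0.3, 0.7, -1.6]
opening: 0.0098
gripper_force: 30.0
```

Request:
{"api": "carry_out", "payload": {
  "deltas": [
    [[0,0,-0.002,0,-1],[0,0,-0.002,0,-1]]
  ]
}}

```text
clock: 19.85
tool_pos: [0.5804, -0.2195, 0.0704]
orientation: [180.0, -0.0, -172.2]
force: [0.9, -0.4, -3.1]
opening: 0.0101
gripper_force: 30.0
```

Request:
{"api": "carry_out", "payload": {
  "deltas": [
    [[0,0,-0.0015,0,-1],[0,0,-0.0015,0,-1]]
  ]
}}

```text
clock: 20.05
tool_pos: [0.5803, -0.2195, 0.0704]
orientation: [180.0, -0.0, -172.2]
force: [1.2, -0.3, -5.8]
opening: 0.0101
gripper_force: 30.0
```

The head has caught (about 3.7 N net). I'll increase the pull.

Request:
{"api": "carry_out", "payload": {
  "deltas": [
    [[0,0,-0.0015,0,-1],[0,0,-0.0015,0,-1],[0,0,-0.0015,0,-1]]
  ]
}}

```text
clock: 20.35
tool_pos: [0.5803, -0.2194, 0.0705]
orientation: [180.0, -0.0, -172.2]
force: [2.3, -1.8, -12.4]
opening: 0.0097
gripper_force: 30.0
```

```bash
python3 s.py
```

```text
20.35 [ 0.5803 -0.2194  0.0705] [ 1.7998e+02 -3.0000e-02 -1.7223e+02] F [  2.33  -1.85 -12.38] M [-0.729 -1.264 -0.034] 0.009743083383367202
```

Request:
{"api": "carry_out", "payload": {
  "deltas": [
    [[0,0,-0.0004,0,-1],[0,0,-0.0004,0,-1],[0,0,-0.0004,0,-1]]
  ]
}}

```text
clock: 20.65
tool_pos: [0.5803, -0.2194, 0.0705]
orientation: [180.0, -0.0, -172.2]
force: [4.4, -3.1, -18.0]
opening: 0.0096
gripper_force: 30.0
```

The force is still creeping up, so I'll ease off a little.

Request:
{"api": "carry_out", "payload": {
  "deltas": [
    [[0,0,0.0014,0,-1]]
  ]
}}

```text
clock: 20.75
tool_pos: [0.5803, -0.2194, 0.0705]
orientation: [180.0, -0.0, -172.2]
force: [3.6, -2.1, -14.5]
opening: 0.0099
gripper_force: 30.0
```

```bash
python3 s.py
```

```text
20.75 [ 0.5803 -0.2194  0.0705] [ 1.7999e+02 -2.0000e-02 -1.7222e+02] F [  3.56  -2.06 -14.49] M [-0.685 -1.368 -0.046] 0.009856610775833876
```

Request:
{"api": "carry_out", "payload": {
  "deltas": [
    [[0,0,0,0,-1],[0,0,0,0,-1]]
  ]
}}

```text
clock: 20.95
tool_pos: [0.5803, -0.2194, 0.0705]
orientation: [180.0, -0.0, -172.2]
force: [4.0, -1.2, -17.9]
opening: 0.0099
gripper_force: 30.0
```

Request:
{"api": "carry_out", "payload": {
  "deltas": [
    [[0,0,0.0014,0,-1],[0,0,0.0014,0,-1]]
  ]
}}

```text
clock: 21.15
tool_pos: [0.5803, -0.2194, 0.0705]
orientation: [180.0, -0.0, -172.2]
force: [4.6, -2.6, -15.9]
opening: 0.0099
gripper_force: 30.0
```

Request:
{"api": "carry_out", "payload": {
  "deltas": [
    [[0,0,0.001,0,-1],[0,0,0.001,0,-1]]
  ]
}}

```text
clock: 21.35
tool_pos: [0.5803, -0.2195, 0.0705]
orientation: [180.0, -0.0, -172.2]
force: [3.0, -1.5, -14.7]
opening: 0.0094
gripper_force: 30.0
```

Request:
{"api": "carry_out", "payload": {
  "deltas": [
    [[0,0,0.0003,0,-1],[0,0,0.0003,0,-1],[0,0,0.0003,0,-1]]
  ]
}}

```text
clock: 21.65
tool_pos: [0.5804, -0.2195, 0.0705]
orientation: [180.0, -0.0, -172.2]
force: [1.9, 0.5, -12.3]
opening: 0.0096
gripper_force: 30.0
```

Request:
{"api": "carry_out", "payload": {
  "deltas": [
    [[0,0,-0.0003,0,-1],[0,0,-0.0003,0,-1],[0,0,-0.0003,0,-1]]
  ]
}}

```text
clock: 21.95
tool_pos: [0.5804, -0.2194, 0.0705]
orientation: [180.0, -0.0, -172.2]
force: [1.8, 0.0, -12.0]
opening: 0.0098
gripper_force: 30.0
```

Request:
{"api": "carry_out", "payload": {
  "deltas": [
    [[0,0,-0.0006,0,-1],[0,0,-0.0006,0,-1],[0,0,-0.0006,0,-1]]
  ]
}}

```text
clock: 22.25
tool_pos: [0.5804, -0.2195, 0.0705]
orientation: [180.0, -0.0, -172.2]
force: [2.0, -0.1, -13.1]
opening: 0.0098
gripper_force: 30.0
```

Request:
{"api": "carry_out", "payload": {
  "deltas": [
    [[0,0,0,0,-1],[0,0,0,0,-1]]
  ]
}}

```text
clock: 22.45
tool_pos: [0.5804, -0.2195, 0.0705]
orientation: [180.0, -0.0, -172.2]
force: [1.6, 0.1, -12.6]
opening: 0.0096
gripper_force: 30.0
```

That's a steady hold near 11 N net. Now I'll let it back down.

Request:
{"api": "carry_out", "payload": {
  "deltas": [
    [[0,0,0.007,0,-1],[0,0,0.014,0,-1],[0,0,0.021,0,-1],[0,0,0.028,0,-1],[0,0,0.034,0,-1]]
  ]
}}

```text
clock: 22.95
tool_pos: [0.5807, -0.2196, 0.0639]
orientation: [-180.0, 0.0, -172.2]
force: [0.3, -0.4, -2.3]
opening: 0.0096
gripper_force: 30.0
```

Request:
{"api": "carry_out", "payload": {
  "deltas": [
    [[0,0,0.0015,0,-1],[0,0,0.0025,0,-1]]
  ]
}}

```text
clock: 23.15
tool_pos: [0.5805, -0.2195, 0.0632]
orientation: [-180.0, -0.0, -172.2]
force: [-0.4, 0.1, -0.9]
opening: 0.0099
gripper_force: 30.0
```

Request:
{"api": "carry_out", "payload": {
  "deltas": [
    [[0,0,0.0015,0,-1],[0,0,0.002,0,-1]]
  ]
}}

```text
clock: 23.35
tool_pos: [0.5805, -0.2195, 0.0628]
orientation: [180.0, 0.0, -172.2]
force: [0.5, -0.1, -1.7]
opening: 0.0096
gripper_force: 30.0
```

Request:
{"api": "carry_out", "payload": {
  "deltas": [
    [[0,0,0.0015,0,-1],[0,0,0.0015,0,-1]]
  ]
}}

```text
clock: 23.55
tool_pos: [0.5804, -0.2195, 0.0625]
orientation: [180.0, -0.0, -172.2]
force: [1.0, 0.0, -2.8]
opening: 0.0099
gripper_force: 30.0
```

Request:
{"api": "carry_out", "payload": {
  "deltas": [
    [[0,0,0.0015,0,-1],[0,0,0.0015,0,-1]]
  ]
}}

```text
clock: 23.75
tool_pos: [0.5805, -0.2195, 0.0623]
orientation: [-180.0, 0.0, -172.2]
force: [-0.5, -0.8, -0.9]
opening: 0.0097
gripper_force: 30.0
```

Request:
{"api": "carry_out", "payload": {
  "deltas": [
    [[0,0,0.0012,0,-1],[0,0,0.0012,0,-1]]
  ]
}}

```text
clock: 23.95
tool_pos: [0.5805, -0.2195, 0.0623]
orientation: [-180.0, 0.0, -172.2]
force: [-0.5, 1.4, 2.3]
opening: 0.0097
gripper_force: 30.0
```

Request:
{"api": "carry_out", "payload": {
  "deltas": [
    [[0,0,0,0,-0.3],[0,0,0,0,-0.3],[0,0,0,0,-0.3],[0,0,0,0,-0.3],[0,0,0,0,-0.3]]
  ]
}}

```text
clock: 24.45
tool_pos: [0.5805, -0.2195, 0.0619]
orientation: [180.0, 0.0, -172.2]
force: [-0.5, -0.0, -0.7]
opening: 0.0304
gripper_force: 0.0
```

```bash
python3 s.py
```

```text
24.45 [ 0.5805 -0.2195  0.0619] [ 180.      0.   -172.22] F [-0.49 -0.01 -0.73] M [-0.015 -0.102 -0.064] 0.030440638558408804
```

Released onto the lips. Next I'll rise straight up and look.

Request:
{"api": "carry_out", "payload": {
  "deltas": [
    [[0,0,-0.05,0,-0.3],[0,0,-0.15,0,-0.3],[0,0,-0.3,0,-0.3],[0,0,-0.45,0,-0.3],[0,0,-0.6,0,-0.3]]
  ]
}}

```text
clock: 24.95
tool_pos: [0.5804, -0.2196, 0.184]
orientation: [-180.0, 0.0, -172.2]
force: [0.2, -0.6, 0.7]
opening: 0.0307
gripper_force: 0.0
```

Request:
{"api": "carry_out", "payload": {
  "deltas": [
    [[-0.2,0,0,0,-0.3],[-0.4,0,0,0,-0.3],[-0.6,0,0,0,-0.3],[-0.7,0,0,0,-0.3],[-0.7,0,0,0,-0.3]]
  ]
}}

```text
clock: 25.45
tool_pos: [0.7211, -0.1999, 0.1812]
orientation: [-180.0, -0.0, -172.2]
force: [-0.8, -0.1, -0.1]
opening: 0.0306
gripper_force: 0.0
```

```bash
python3 s.py; python3 - <<'E'
from h import *
p=ctrl.snapshot("scene");q=ctrl.snapshot("top")
def c(p):
    u=proj(p,np.array([.58,-.219,.06])).astype(int);print(u);return cv2.resize(p["color"][u[1]-70:u[1]+70,u[0]-65:u[0]+65,::-1],(400,430),interpolation=cv2.INTER_CUBIC)
cv2.imwrite("pics/end.png",np.hstack([c(p),c(q)]))
E
```

```text
25.45 [ 0.7211 -0.1999  0.1812] [-1.7999e+02 -3.0000e-02 -1.7216e+02] F [-0.85 -0.11 -0.06] M [-0.029  0.039  0.047] 0.030567855327212335
[206 303]
[401 202]
```

View pics/end.png

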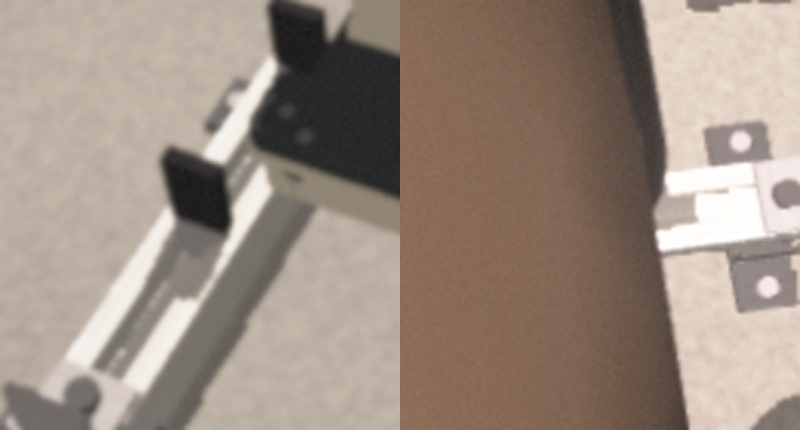

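The left crop shows the stud standing upright at (195,190) with its grip across the slot, midway between the fitted stud and the bracket. The gripper is clear of it. Handing in.

```bash
python3 -c "
from plant import ctrl
print(ctrl.close_job())"
```

```text
the job is handed in; nothing more can be done
None
```

The hammer-head stud is fitted across the slot mid-stretch, tugged until it caught, let down and left standing, and the job is handed in. The hold settled near 11 N, but the pull crept to about 16 N net for a few tenths of a second first, over your 12 N and possibly over the 14 N per-lip limit if one lip took it all.

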